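Set a stepped shaft up in vee blocks for a run-out check

ROBOT

A 6-joint arm with a two-finger parallel gripper is mounted at the origin on a cart in front of the work surface, level with it; the furniture and walls round the work are solid. World frame = base frame: x ahead of the robot, y to its left, z up, the work surface at z = 0. Lengths are in m, angles in rad, forces in N, time in s.
With the tool pointing down it reaches from about 0.425 to 0.95 m from the base axis. Payload 3.5 kg.
Tool frame: the origin (TCP) lies on the centre line of the jaws, within the pads' length; the fingertips stand 8 mm ahead of it and the grasp point (between the pads) lies 11 mm behind it; z points along the fingers, y is the line along which they close (so a half turn about z gives the same grasp; the last joint's range is limited). The gripper opens to 85 mm and grips with 20 to 120 N. Pads are 22 mm wide; open, the fingers measure 114 mm over their backs; the gripper's body (76 mm by 85 mm) begins 54 mm behind the grasp point. The pads swing forward as they close: fully open they stand 13 mm farther back than shut.
Start: joints at [-1.398, 0.286, 1.577, -0, 1.279, -0.15], TCP at [0.214, -0.64, 0.239] pointing down, gripper open.
Joint ranges: [-2.77, 2.77], [-0.9, 2.22], [0.21, 2.48], [-1.53, 4.67], [0.24, 2.81], [-2.84, 2.84]. Speed limits (rad/s): [2.79, 2.79, 3.14, 3.14, 3.14, 3.14].

INTERFACE

Orientations are given as a unit quaternion [x, y, z, w].
In Python, from plant import ctrl gives the robot as it stands. The module is installed in compiled form; this text tells all that it offers.
- The arm moves only by the tool send_rows, never from a script. Its argument "steps" is a list of rows, each a list of 5 numbers: the shift along the tool's x, y, z in m, then the turn about the tool's z in degrees, then the opening, from -1 (shut) to 1 (fully open). A call has 1 to 12 rows; each row is the pose to reach, as a shift and turn from the pose commanded when the call began, along the tool's axes at that moment; what a row does not reach only later rows make up. A row lasts 1/10 s, in which the tool goes at most 50 mm and 8.59 degrees, less where a joint would pass 70% of its speed; a pose out of reach is approached as far as the arm can. A call with a gripper value outside its range is refused whole. The fingers move at their own pace and stop on an object; "squeeze" is the grip in N (left out, the last holds). Time passes only in rows, so rows that repeat a pose let the fingers close. It gives the time, the measured TCP pose, the force, the opening and the grip force at its end, in the units of the state.
- ctrl.get_state(): the state, without advancing time (a new reading comes with each control period).
- ctrl.read_camera(name): name is "scene" or "top" or "wrist"; returns the picture (400x640x3 uint8, red, green, blue); there is no depth.
- ctrl.calibration(name): a dict with "intrinsics" (3x3 intrinsics, pixels), "extrinsics" (4x4, takes a point from world to camera coordinates); the wrist camera has in their place "tool_from_camera" (4x4, takes a point from camera to tool coordinates, whose origin is the TCP and whose axes are the flange's). Camera axes: x right, y up, looking along -z (the intrinsics and any distortion apply to the point x, -y, -z); pixel columns grow to the right and rows downward; lengths in m; the calibration is good to about 2 mm. A picture is of the moment at which its call begins: read the wrist's pose just before it. calibration takes no time and is no camera call.
- ctrl.sign_off(): hands the job in; it is judged then, once.
The state is a dict: "time": time; "qpos": joint angles; "dq": joint speeds; "joint_efforts": joint torques, N m; "eef_pos": TCP position; "tcp_rot": TCP orientation; "contact_force": force on the tool from outside, world axes, zero at the start; "wrist_torque": the same for the moment, N m; "opening": opening from 0.0 (shut) to 1.0 (fully open); "finger_force": force on a finger pad.
Only numpy, scipy, OpenCV 4.12 (cv2) and the standard library are available. Lean on these libraries where they do the work, as an engineer would, in place of code of your own. Each camera call takes 0.05 s, during which the arm holds its last target. There are 200 camera calls.

TASK

Set the stepped shaft up on the granite plate for a run-out check: stand the two vee blocks in line along the plate's long side, the one for the thin seat squarely on top of the flat steel packing so that the shaft will lie level, and lay the shaft in both vees with one block under the middle of each of its two bearing seats. Then stand the dial gauge on the plate behind the shaft, between the blocks, facing the robot, with its foot pressed down on the crown of the shaft's wide middle part. Leave the small bearing and the oil can where they are.

Things in the scene. Friction and masses are not known exactly. Their poses are not given: they have to be found in the camera images.
- plate: dark granite surface plate, fixed, to the robot's left, 170 mm (its x, away from the robot) by 280 mm (its y, the long side) by 40 mm high; origin at the centre of its underside, z up: the top is 40 mm above it, the near long edge at x = -85 mm, the far one at +85 mm.
- vee_a_center (a point): one of two identical steel vee blocks (either may serve at either end), 60 mm long (its x), 50 wide (its y), 40 high, 0.7 kg, standing groove up on the bench; the point is its centre, 20 mm above its underside, z up. The vee, 36 mm wide and 17 deep, runs along x in the top. Grip across the 50 mm width.
- vee_b_center (a point): one of two identical steel vee blocks (either may serve at either end), 60 mm long (its x), 50 wide (its y), 40 high, 0.7 kg, standing groove up on the bench; the point is its centre, 20 mm above its underside, z up. The vee, 36 mm wide and 17 deep, runs along x in the top. Grip across the 50 mm width.
- packing_center (a point): flat ground steel packing, 76 mm long (its x), 40 wide (its y), 8 thick, a small dark hole near each end, 0.18 kg, lying flat on the bench; the point is its centre, 4 mm above its underside, z up. Grip across the 40 mm. With it under the thin seat's block the shaft lies level, axis 44 mm above the plate's top.
- shaft_center (a point): stepped shaft, 0.6-0.9 kg, level in two notches (3 mm side play) of a wooden rest, axis 50 mm over the bench; lift straight up. The point is on the axis, mid wide part; x runs to the thin threaded end. Along x, mm: stub from -104; thick seat, dia 30, -96 to -22; wide part, dia 40, -22 to 22 (grip it here, across the shaft; balance at about x=-10); thin seat, dia 18, 22 to 96; thread to 136
- gauge_column (a point): dial gauge stand, 0.6-0.85 kg: base 50 (x) by 56 (y) by 34 mm high, a 16 mm square column over its centre up to 183 mm. The point is on the column, 160 mm above the underside: grip here across x or y; z up. The dial (80 to 135 mm up, x -58 to -82 mm) faces -x. Under it, at x=-68, y=0, hangs a sprung plunger with a flat 9 mm foot, its underside 59 mm above the gauge's underside when free
- plunger (a joint): how far the gauge's sprung plunger is pushed up, m: 0 hanging free, at most 0.009; 0.5 to 0.9 N pushes it. About 0.005 when its foot is on the crown of the shaft's wide part (64 mm above the plate's top) and the gauge stands on the plate.
- bearing: small ball bearing, 35 mm across, 11 mm high, lying flat between the wooden rest and the plate; origin at the centre of its underside. A bystander: leave it.
- oil_can: red oil can with a thin brass spout, 76 mm across, 187 mm high, standing right of the wooden rest; origin at the centre of its underside. A bystander: leave it.
Mind the look-alikes: they are no part of the job. Of the things that look like the part that bears packing_center, take the one that is farthest to the robot's left at the start.

How it is judged:
By the outcome, as a careful person would: the job done as asked, in the order asked, and still so for the second after the job is handed in, with the robot touching nothing.
It also fails if it takes over 136 s, if anything falls off the work surface, if the arm or the gripper's body presses on something with over 40 N, if the wrist force passes 120 N, or if a joint passes its speed limit or range.

## Working session

There is one attempt and no reset: what is moved stays moved. The work goes in short steps, Python scripts to look and compute and a tool call to move; the robot and the scene stay as the last step left them, time stands still between calls to the robot, and variables do not carry over. Pictures are saved under pics/ and viewed, at most 14 in all, crops included, and the job is handed in when it is done.

Besides the shell and the picture viewer there is one more tool, called after ">>>" in YAML: its name, and indented under it one key for each argument. send_rows: Moves the arm, as the interface text tells. Its arguments: {"type":"object","properties":{"steps":{"type":"array","items":{"type":"array","items":{"type":"number"}}},"squeeze":{"type":"number"}},"required":["steps"]}

```bash
mkdir -p pics; python3 - <<'E'
from plant import ctrl
import cv2
s=ctrl.get_state();print(s)
for n in ["scene","top"]:
    im=ctrl.read_camera(n);cv2.imwrite(f"pics/{n}0.png",im[:,:,::-1]);c=ctrl.calibration(n);print(n,c)
print(ctrl.calibration("wrist"))
a=cv2.imread("pics/top0.png");cv2.imwrite("pics/top0b.png",cv2.resize(a,(800,500),interpolation=cv2.INTER_CUBIC))
E
```

```text
{'time': 0.0, 'qpos': array([-1.39798587e+00,  2.87175214e-01,  1.57818968e+00,  1.22144968e-05,
        1.27859916e+00, -1.50002618e-01]), 'dq': array([-0.0008461 ,  0.0017006 ,  0.00081236, -0.00074359,  0.00105835,
        0.00049655]), 'joint_efforts': array([-1.56739516e-04, -4.05975902e+01, -2.92627627e+01, -1.37523662e-04,
        5.85548580e-03,  9.24501734e-06]), 'eef_pos': array([ 0.21405128, -0.63948363,  0.23793393]), 'tcp_rot': array([ 9.87001810e-01,  1.60704764e-01, -7.67541962e-06, -1.18568947e-03]), 'contact_force': array([-0.05466203, -0.0556575 ,  0.25642512]), 'wrist_torque': array([ 0.0322775 , -0.0090537 ,  0.01332424]), 'finger_force': 0.0, 'opening': 0.9997281719719949}
scene {'intrinsics': array([[415.42312729,   0.        , 322.54873645],
       [  0.        , 415.42312729, 202.76629106],
       [  0.        ,   0.        ,   1.        ]]), 'extrinsics': array([[-0.63246845, -0.77457313, -0.00448616,  0.18990383],
       [ 0.47080655, -0.38901762,  0.79183741, -0.39215111],
       [-0.61508118,  0.49870006,  0.61071548, -1.0662385 ],
       [ 0.        ,  0.
[... 304 characters left out ...]
596,  0.03029035,  0.16120528, -0.50216324],
       [-0.16201313,  0.02642146,  0.98643482, -1.4303881 ],
       [ 0.        ,  0.        ,  0.        ,  1.        ]])}
{'intrinsics': array([[277.01584795,   0.        , 319.08026584],
       [  0.        , 277.01584795, 197.27524894],
       [  0.        ,   0.        ,   1.        ]]), 'tool_from_camera': array([[-8.80007199e-04,  9.50207378e-01,  3.11617014e-01,
         8.00527932e-02],
       [ 9.99999546e-01,  7.22454379e-04,  6.21035790e-04,
         4.09183080e-04],
       [ 3.64983713e-04,  3.11617419e-01, -9.50207583e-01,
        -1.35009675e-01],
       [ 0.00000000e+00,  0.00000000e+00,  0.00000000e+00,
         1.00000000e+00]])}
```

View pics/top0b.png

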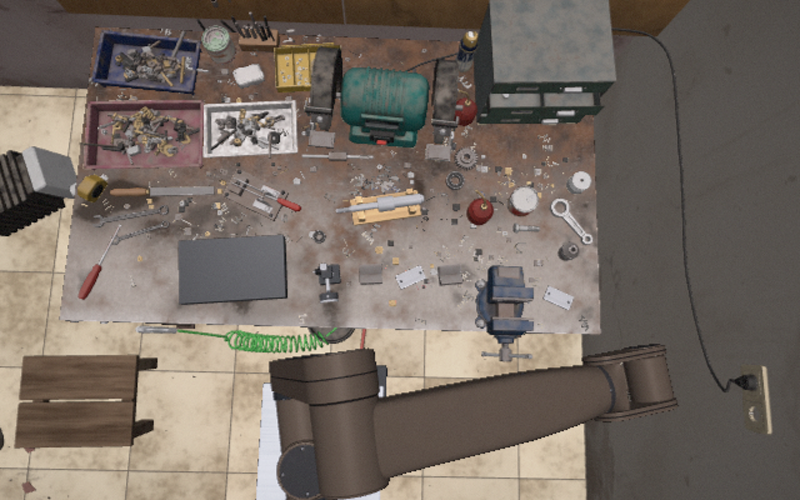

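View pics/scene0.png

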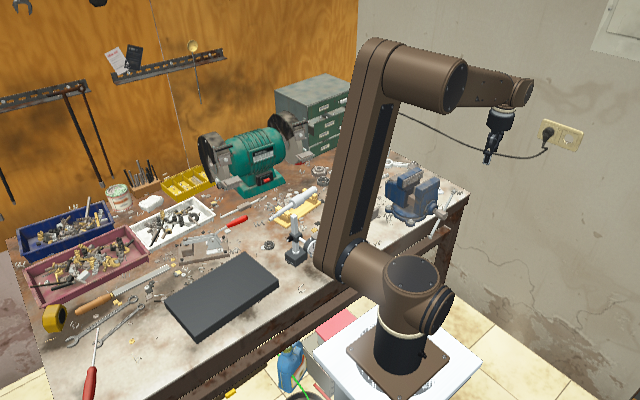

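The top view shows (800-px scale) the plate at (232,269), gauge at (327,280), vees at (371,274) and (451,274), the packing at (411,277) with its look-alike at (558,298), and the shaft in its rest at (385,206). I'll zoom in on the work area next.

```bash
python3 - <<'E'
import cv2
a=cv2.imread("pics/top0.png")[140:260,130:390];cv2.imwrite("pics/top0c.png",cv2.resize(a,(780,360),interpolation=cv2.INTER_CUBIC))
E
```

```text
(no output)
```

View pics/top0c.png

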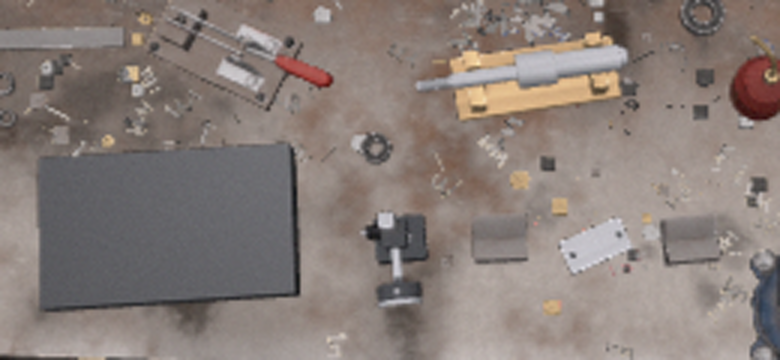

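Crop (×3): the plate's top corners are near (40,157), (291,145), (299,294), (41,309). The vees are at (500,240) and (691,241), the packing at (596,246), and the gauge column top at (385,220) with its dial toward the robot. The shaft's thread points left, from (418,86) to (625,55).

```bash
cat > h.py <<'E'
import numpy as np, cv2
from plant import ctrl
from scipy.spatial.transform import Rotation as R
def ray(name,px,z,st=None):
    c=ctrl.calibration(name);K=c["intrinsics"]
    d=np.linalg.inv(K)@[px[0],px[1],1];d=np.array([d[0],-d[1],-d[2]])
    if name=="wrist":
        T=np.eye(4);T[:3,:3]=R.from_quat(st["tcp_rot"]).as_matrix();T[:3,3]=st["eef_pos"]
        M=T@c["tool_from_camera"]
    else: M=np.linalg.inv(c["extrinsics"])
    o=M[:3,3];v=M[:3,:3]@d
    return o+v*(z-o[2])/v[2]
def proj(name,P,st=None):
    c=ctrl.calibration(name);K=c["intrinsics"]
    if name=="wrist":
        T=np.eye(4);T[:3,:3]=R.from_quat(st["tcp_rot"]).as_matrix();T[:3,3]=st["eef_pos"]
        M=np.linalg.inv(T@c["tool_from_camera"])
    else: M=c["extrinsics"]
    p=M[:3,:3]@P+M[:3,3];q=K@[p[0],-p[1],-p[2]];return q[:2]/q[2]
def pose():
    s=ctrl.get_state();Rm=R.from_quat(s["tcp_rot"]).as_matrix()
    print("t %.2f p %s x %s y %s z %s op %.3f ff %.1f F %s"%(s["time"],s["eef_pos"].round(4),Rm[:,0].round(3),Rm[:,1].round(3),Rm[:,2].round(3),s["opening"],s["finger_force"],s["contact_force"].round(1)));return s
def snap(n,f):
    s=ctrl.get_state();im=ctrl.read_camera(n)[:,:,::-1].copy();cv2.imwrite("pics/%s.png"%f,im);return s,im
def move(s,target,xdir=None):
    """print tool-frame shift to world target; turn deg about tool z so tool y along angle"""
    Rm=R.from_quat(s["tcp_rot"]).as_matrix();print("shift",(Rm.T@(np.array(target)-s["eef_pos"])).round(4))
    if xdir is not None:
        v=Rm.T@np.array([*xdir,0]);a=np.degrees(np.arctan2(v[1],v[0]));print("turn x->dir",round(a,1), "or",round((a+180+180)%360-180,1))
E
python3 - <<'E'
from h import *
f=lambda x,y,z:print((x,y),ray("top",(130+x/3,140+y/3),z).round(4))
for p in [(40,157),(291,145),(299,294),(41,309)]: f(*p,.04)
print('vee');
for p in [(473,215),(527,215),(527,262),(473,262),(664,215),(719,215)]: f(*p,.04)
print('pack')
for p in [(596,246),(572,255),(622,236)]: f(*p,.008)
print('gauge');f(385,220,.183);f(400,295,.108)
print('shaft');f(418,86,.05);f(625,55,.05);f(518,70,.05);f(556,65,.05)
f(375,148,.005)
E
```

```text
(40, 157) [0.5186 0.3944 0.04  ]
(291, 145) [0.5409 0.1178 0.04  ]
(299, 294) [0.3745 0.0993 0.04  ]
(41, 309) [0.3503 0.3784 0.04  ]
vee
(473, 215) [ 0.4679 -0.0887  0.04  ]
(527, 215) [ 0.4697 -0.1489  0.04  ]
(527, 262) [ 0.417  -0.1504  0.04  ]
(473, 262) [ 0.4153 -0.0906  0.04  ]
(664, 215) [ 0.4743 -0.3023  0.04  ]
(719, 215) [ 0.4761 -0.3642  0.04  ]
pack
(596, 246) [ 0.4408 -0.2286  0.008 ]
(572, 255) [ 0.4297 -0.2015  0.008 ]
(622, 236) [ 0.4532 -0.258   0.008 ]
gauge
(385, 220) [ 0.4406 -0.0063  0.183 ]
(400, 295) [ 0.3715 -0.0178  0.108 ]
shaft
(418, 86) [ 0.611 -0.022  0.05 ]
(625, 55) [ 0.6548 -0.2545  0.05  ]
(518, 70) [ 0.6332 -0.1338  0.05  ]
(556, 65) [ 0.6405 -0.1766  0.05  ]
(375, 148) [0.547  0.0279 0.005 ]
```

The layout is clear. I'll move over the packing and the vees for a wrist view.

>>> send_rows:
  steps:
    - [0,0,-0.05,0,1]
    - [0,0,-0.1,0,1]
    - [0.355,-0.334,-0.1,-71.6,1]
    - [0.355,-0.334,-0.1,-71.6,1]
    - [0.355,-0.334,-0.1,-71.6,1]
    - [0.355,-0.334,-0.1,-71.6,1]
    - [0.355,-0.334,-0.1,-71.6,1]
    - [0.355,-0.334,-0.1,-71.6,1]
    - [0.355,-0.334,-0.1,-71.6,1]
    - [0.355,-0.334,-0.1,-71.6,1]
    - [0.355,-0.334,-0.1,-71.6,1]
    - [0.355,-0.334,-0.1,-71.6,1]

```text
time: 1.3
eef_pos: [0.4454, -0.208, 0.339]
tcp_rot: [0.706, 0.708, 0.0, -0.0]
contact_force: [-0.0, -0.7, -0.7]
opening: 1.0
finger_force: 0.0
```

>>> send_rows:
  steps:
    - [0,0,0.05,0,0.3]
    - [0,0,0.09,0,0.3]
    - [0,0,0.09,0,0.3]
    - [0,0,0.09,0,0.3]
    - [0,0,0.09,0,0.3]

```text
time: 1.8
eef_pos: [0.4459, -0.2119, 0.2521]
tcp_rot: [0.707, 0.707, 0.0, 0.002]
contact_force: [0.8, 0.6, 0.7]
opening: 0.654
finger_force: 0.0
```

```bash
python3 - <<'E'
from h import *
import pickle
pose();s,im=snap("wrist","w1");pickle.dump(s,open("w1.pkl","wb"))
for P in [(.44,-.2286,.008),(.442,-.12,.04),(.448,-.333,.04)]: print(proj("wrist",np.array(P),s))
cv2.imwrite("pics/w1b.png",cv2.resize(im,(800,500),interpolation=cv2.INTER_CUBIC))
E
```

```text
t 1.80 p [ 0.4459 -0.2119  0.2521] x [-0.001  1.    -0.003] y [1.    0.001 0.003] z [ 0.003 -0.003 -1.   ] op 0.654 ff 0.0 F [0.8 0.6 0.7]
[314.22766754 178.02035834]
[315.08646602  95.04276459]
[319.96715765 255.17327935]
```

View pics/w1b.png

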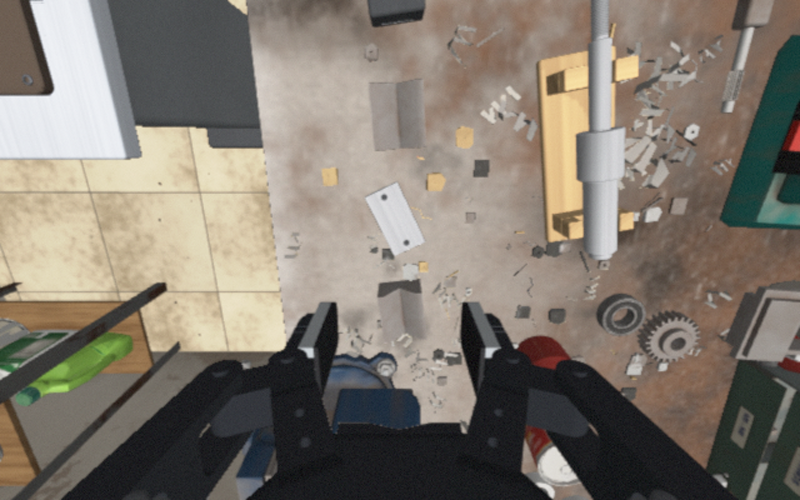

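The wrist view (800-px scale) shows the packing centred at (396,218) with holes at (384,197) and (406,242). Vee A spans (370–425, 79–150), vee B (378–426, 281–341), and the shaft's wide part (577–624, 128–181).

```bash
python3 - <<'E'
from h import *
import pickle
s=pickle.load(open("w1.pkl","rb"))
f=lambda x,y,z:print((x,y),ray("wrist",(x/1.25,y/1.25),z,s).round(4))
print("pack")
for p in [(384,197),(406,242),(398,182),(424,242),(392,256),(366,195)]: f(*p,.008)
im=cv2.imread("pics/w1.png")
a=im[50:290,270:370];cv2.imwrite("pics/w1c.png",cv2.resize(np.hstack([im[55:130,280:360],im[135:210,280:360],im[215:290,280:360]]),(0,0),fx=3.3,fy=3.3,interpolation=cv2.INTER_CUBIC))
E
```

```text
pack
(384, 197) [ 0.4305 -0.1997  0.008 ]
(406, 242) [ 0.455  -0.2516  0.008 ]
(398, 182) [ 0.4459 -0.1833  0.008 ]
(424, 242) [ 0.4757 -0.2516  0.008 ]
(392, 256) [ 0.4389 -0.2687  0.008 ]
(366, 195) [ 0.4108 -0.1975  0.008 ]
```

View pics/w1c.png

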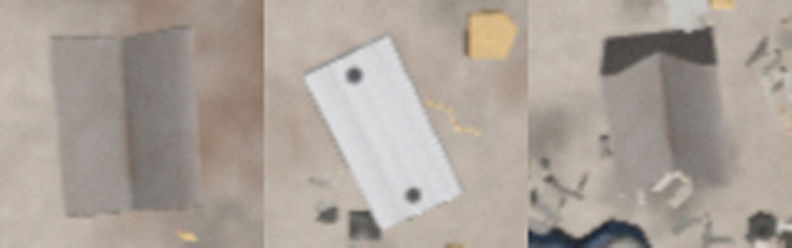

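```bash
python3 - <<'E'
from h import *
import pickle
s=pickle.load(open("w1.pkl","rb"))
def g(x,y,z):
    i=int(x//264); return ray("wrist",(280+(x-264*i)/3.3,[55,135,215][i]+y/3.3),z,s)
def ang(a,b): d=(a-b)[:2]; return np.degrees(np.arctan2(d[1],d[0])).round(1)
c=[g(*p,.008) for p in [(304,75),(388,35),(463,192),(382,230)]]
print(np.mean(c,0),ang(c[0],c[3]),ang(c[1],c[2]),ang(g(354,75,.008),g(413,195,.008)),(g(354,75,.008)+g(413,195,.008))/2)
c=[g(*p,.04) for p in [(52,37),(190,27),(197,207),(67,215)]]
print("A",np.round(c,4),np.mean(c,0),ang(c[0],c[3]),ang(c[1],c[2]),ang(g(121,37,.023),g(131,210,.023)))
c=[g(*p,.04) for p in [(602,75),(718,67)]]
print("B",np.round(c,4),ang(c[1],c[0]),ang(g(660,52,.023),g(672,180,.023)),g(660,52,.023))
move(pose(),(.443,-.2256,.007),(np.cos(np.radians(114.5)),np.sin(np.radians(114.5))))
E
```

```text
[ 0.44345525 -0.22567401  0.008     ] 115.2 115.6 115.4 [ 0.44306954 -0.22610679  0.008     ]
A [[ 0.4201 -0.0891  0.04  ]
 [ 0.4677 -0.086   0.04  ]
 [ 0.4715 -0.1456  0.04  ]
 [ 0.424  -0.1485  0.04  ]] [ 0.44584636 -0.11731009  0.04      ] 93.8 93.7 93.5
B [[ 0.4237 -0.3056  0.04  ]
 [ 0.4723 -0.302   0.04  ]] 4.3 95.0 [ 0.44812288 -0.30303822  0.023     ]
t 1.85 p [ 0.446  -0.212   0.2524] x [-0.001  1.    -0.003] y [1.    0.001 0.004] z [ 0.004 -0.003 -1.   ] op 0.646 ff 0.0 F [0.7 0.1 0.8]
shift [-0.0129 -0.004   0.2454]
turn x->dir -24.4 or 155.6
```

>>> send_rows:
  steps:
    - [-0.0135,-0.003,0.05,-8,0.3]
    - [-0.0135,-0.003,0.1,-16,0.3]
    - [-0.0135,-0.003,0.15,-25.3,0.3]
    - [-0.0135,-0.003,0.19,-25.3,0.3]
    - [-0.0135,-0.003,0.22,-25.3,0.3]
    - [-0.0135,-0.003,0.235,-25.3,0.3]
    - [-0.0135,-0.003,0.243,-25.3,0.3]
    - [-0.0135,-0.003,0.243,-25.3,0.3]

```text
time: 2.65
eef_pos: [0.4426, -0.2251, 0.0069]
tcp_rot: [0.535, 0.845, -0.0, 0.001]
contact_force: [0.2, -0.6, -0.1]
opening: 0.652
finger_force: 0.0
```

```bash
python3 - <<'E'
from h import *
s=pose();move(s,(.4433,-.2259,.007),(np.cos(np.radians(115.4)),np.sin(np.radians(115.4))))
E
```

```text
t 2.65 p [ 0.4426 -0.2251  0.0069] x [-0.428  0.904 -0.001] y [0.904 0.428 0.   ] z [ 0.001 -0.001 -1.   ] op 0.652 ff 0.0 F [ 0.2 -0.6 -0.1]
shift [-0.001   0.0003 -0.0001]
turn x->dir -0.0 or 180.0
```

>>> send_rows:
  squeeze: 50
  steps:
    - [-0.001,0,0,0,-1]
    - [-0.001,0,0,0,-1]
    - [-0.001,0,0,0,-1]
    - [-0.001,0,0,0,-1]
    - [-0.001,0,0,0,-1]
    - [-0.001,0,0,0,-1]
    - [-0.001,0,-0.01,0,-1]
    - [-0.001,0,-0.03,0,-1]

```text
time: 3.45
eef_pos: [0.4407, -0.2238, 0.0353]
tcp_rot: [0.534, 0.845, 0.0, -0.002]
contact_force: [0.3, 0.6, -1.9]
opening: 0.446
finger_force: 50.6
```

>>> send_rows:
  steps:
    - [0,0,-0.05,0,-1]
    - [0,0,-0.1,0,-1]
    - [0,0,-0.15,0,-1]
    - [0,0,-0.2,0,-1]
    - [0,0,-0.25,0,-1]
    - [0.04,0.02,-0.265,2,-1]
    - [0.08,0.04,-0.265,4,-1]
    - [0.12,0.06,-0.265,6,-1]
    - [0.16,0.08,-0.265,9,-1]
    - [0.2,0.1,-0.265,12,-1]
    - [0.24,0.12,-0.265,15,-1]
    - [0.28,0.14,-0.265,18,-1]

```text
time: 4.65
eef_pos: [0.4475, 0.0897, 0.3012]
tcp_rot: [0.661, 0.75, -0.0, -0.0]
contact_force: [0.6, 0.2, -2.3]
opening: 0.447
finger_force: 51.1
```

>>> send_rows:
  steps:
    - [0.05,0,0,1,-1]
    - [0.09,0,0,2.6,-1]
    - [0.11,0,0,2.6,-1]
    - [0.11,0,0,2.6,-1]
    - [0.11,0,0,2.6,-1]

```text
time: 5.15
eef_pos: [0.4339, 0.1968, 0.301]
tcp_rot: [0.676, 0.736, -0.001, -0.0]
contact_force: [-0.8, -0.2, -2.6]
opening: 0.444
finger_force: 51.1
```

```bash
python3 - <<'E'
from h import *
import pickle
pose();s,im=snap("wrist","w2");pickle.dump(s,open("w2.pkl","wb"))
cv2.imwrite("pics/w2b.png",cv2.resize(im,(800,500),interpolation=cv2.INTER_CUBIC))
E
```

```text
t 5.15 p [0.4339 0.1968 0.301 ] x [-0.085  0.996 -0.001] y [ 0.996  0.085 -0.001] z [-0.001 -0.001 -1.   ] op 0.444 ff 51.1 F [-0.8 -0.2 -2.6]
```

View pics/w2b.png

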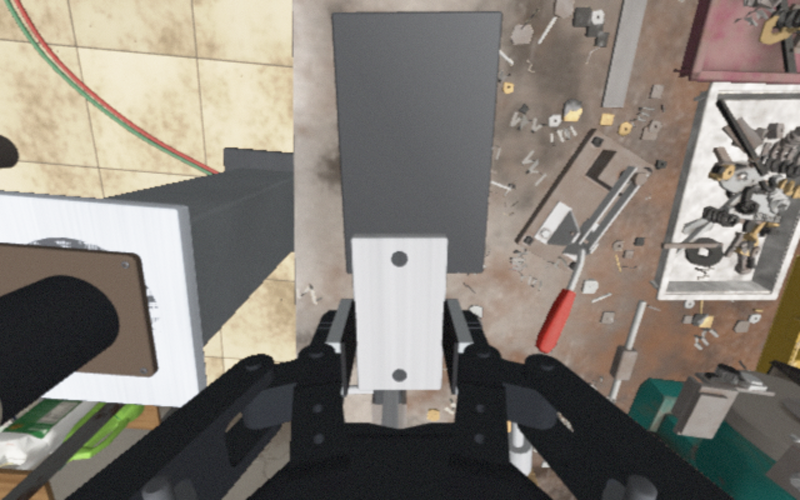

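The wrist view shows the packing held straight, with holes at (399,258) and (399,376). The plate's top corners are at (333,13), (501,12), (484,272) and (348,272).

```bash
python3 - <<'E'
from h import *
import pickle
s=pickle.load(open("w2.pkl","rb"))
g=lambda x,y,z:ray("wrist",(x/1.25,y/1.25),z,s)
def ang(a,b): d=(a-b)[:2]; return np.degrees(np.arctan2(d[1],d[0])).round(1)
c=[g(*p,.04) for p in [(333,13),(501,12),(484,272),(348,272)]]
print(np.round(c,4),np.mean(c,0),ang(c[0],c[3]),ang(c[1],c[2]),ang(c[1],c[0]),ang(c[2],c[3]),[np.linalg.norm(c[i]-c[i-1]).round(4) for i in range(4)])
a,b=g(399,258,.302),g(399,376,.302);Rm=R.from_quat(s["tcp_rot"]).as_matrix()
print(a,b,ang(a,b),np.linalg.norm(a-b),Rm.T@((a+b)/2-s["eef_pos"]))
E
```

```text
[[0.353  0.3825 0.04  ]
 [0.5177 0.3972 0.04  ]
 [0.5453 0.1226 0.04  ]
 [0.3782 0.1084 0.04  ]] [0.44856224 0.25269214 0.04      ] 95.3 95.7 5.1 4.8 [np.float64(0.2753), np.float64(0.1654), np.float64(0.2761), np.float64(0.1677)]
[0.43141085 0.22747885 0.302     ] [0.43631299 0.16939923 0.302     ] 94.8 0.0582861419759108 [ 0.00165668  0.00011302 -0.00100398]
```

```bash
cat >> h.py <<'E'
PY=np.radians(5.2);ex=np.array([np.cos(PY),np.sin(PY),0]);ey=np.array([-np.sin(PY),np.cos(PY),0])
PC=np.array([.447,.25,.04]);AX=PC-.022*ex
THIN=AX+.059*ey;THICK=AX-.059*ey;GA=AX+.068*ex
E
python3 - <<'E'
from h import *
s=pose();t=THIN-.0017*ey;move(s,(t[0],t[1],.0475),ey[:2])
E
```

```text
t 5.20 p [0.4342 0.1963 0.3011] x [-0.083  0.997 -0.001] y [ 0.997  0.083 -0.001] z [-0.001 -0.001 -1.   ] op 0.444 ff 51.1 F [ 0.3  0.  -1.8]
shift [ 0.1098 -0.005   0.2535]
turn x->dir -0.4 or 179.6
```

>>> send_rows:
  steps:
    - [0.05,-0.002,0.03,-0.4,-1]
    - [0.1,-0.005,0.08,-0.4,-1]
    - [0.11,-0.005,0.13,-0.4,-1]
    - [0.11,-0.005,0.17,-0.4,-1]
    - [0.11,-0.005,0.2,-0.4,-1]
    - [0.11,-0.005,0.22,-0.4,-1]
    - [0.11,-0.005,0.235,-0.4,-1]
    - [0.11,-0.005,0.243,-0.4,-1]
    - [0.11,-0.005,0.248,-0.4,-1]
    - [0.11,-0.005,0.248,-0.4,-1]

```text
time: 6.2
eef_pos: [0.4208, 0.3055, 0.0534]
tcp_rot: [0.675, 0.738, -0.0, 0.0]
contact_force: [0.4, 0.3, -1.9]
opening: 0.446
finger_force: 51.1
```

```bash
python3 - <<'E'
from h import *
s=pose();t=THIN-.0017*ey;move(s,(t[0],t[1],.0475),ey[:2])
E
```

```text
t 6.20 p [0.4208 0.3055 0.0534] x [-0.089  0.996 -0.   ] y [ 0.996  0.089 -0.   ] z [-0. -0. -1.] op 0.446 ff 51.1 F [ 0.4  0.3 -1.9]
shift [-0.0004 -0.0009  0.0059]
turn x->dir -0.1 or 179.9
```

>>> send_rows:
  steps:
    - [-0.0004,-0.0009,0.003,0,-1]
    - [-0.0004,-0.0009,0.006,0,-1]
    - [-0.0004,-0.0009,0.006,0,-1]
    - [-0.0004,-0.0009,0.006,0,-1]

```text
time: 6.6
eef_pos: [0.4203, 0.3059, 0.0485]
tcp_rot: [0.674, 0.739, 0.001, 0.0]
contact_force: [-0.7, 0.4, 4.6]
opening: 0.448
finger_force: 51.7
```

>>> send_rows:
  steps:
    - [0,0,0,0,0.2]
    - [0,0,0,0,0.2]
    - [0,0,0,0,0.2]
    - [0,0,-0.02,0,0.2]
    - [0,0,-0.06,0,0.5]
    - [0,0,-0.1,0,0.5]
    - [0,0,-0.15,0,0.5]
    - [0,0,-0.15,0,0.5]

```text
time: 7.4
eef_pos: [0.4236, 0.3077, 0.2058]
tcp_rot: [0.674, 0.738, 0.007, 0.003]
contact_force: [0.8, 0.1, 1.7]
opening: 0.753
finger_force: 0.0
```

```bash
python3 - <<'E'
from h import *
import pickle
pose();s,im=snap("wrist","w3");pickle.dump(s,open("w3.pkl","wb"))
print([proj("wrist",THIN+np.array([0,0,.008])+a*.038*ey+b*.02*ex,s).round() for a in(-1,1) for b in (-1,1)])
cv2.imwrite("pics/w3b.png",cv2.resize(im[:330,160:480],(0,0),fx=1.8,fy=1.8,interpolation=cv2.INTER_CUBIC))
E
```

```text
t 7.40 p [0.4236 0.3077 0.2058] x [-0.091  0.996  0.005] y [0.996 0.091 0.015] z [ 0.014  0.007 -1.   ] op 0.753 ff 0.0 F [0.8 0.1 1.7]
[array([296., 217.]), array([331., 217.]), array([294., 150.]), array([332., 149.])]
```

View pics/w3b.png

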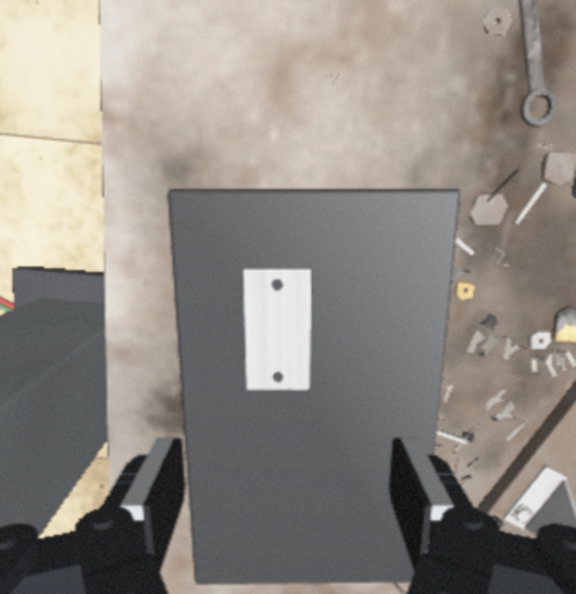

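The packing sits at its intended place: the crop's corners match the projection within half a pixel. Next is vee A.

>>> send_rows:
  steps:
    - [0,0,-0.05,0,0.5]
    - [0,0,-0.1,0,0.5]
    - [-0.04,-0.002,-0.1,0,0.5]
    - [-0.09,-0.004,-0.1,0.5,0.5]
    - [-0.14,-0.006,-0.1,1.5,0.5]
    - [-0.19,-0.008,-0.1,1.5,0.5]
    - [-0.24,-0.01,-0.1,1.5,0.5]
    - [-0.29,-0.012,-0.1,1.5,0.5]
    - [-0.34,-0.014,-0.1,1.5,0.5]
    - [-0.39,-0.016,-0.1,1.5,0.5]
    - [-0.425,-0.017,-0.1,1.5,0.5]
    - [-0.425,-0.017,-0.1,1.5,0.5]

```text
time: 8.65
eef_pos: [0.4404, -0.1225, 0.2953]
tcp_rot: [0.686, 0.728, -0.001, -0.001]
contact_force: [0.1, -0.0, -0.7]
opening: 0.75
finger_force: 0.0
```

>>> send_rows:
  steps:
    - [0,0,0.05,0,0.5]
    - [0,0,0.1,0,0.5]
    - [0,0,0.15,0,0.5]
    - [0,0,0.15,0,0.5]
    - [0,0,0.15,0,0.5]

```text
time: 9.15
eef_pos: [0.4405, -0.1182, 0.1468]
tcp_rot: [0.684, 0.73, -0.0, -0.002]
contact_force: [0.0, 0.6, 0.6]
opening: 0.746
finger_force: 0.0
```

```bash
python3 - <<'E'
from h import *
import pickle
s=pose();a=np.radians(93.7);move(s,(.4458,-.1173,.015),(np.cos(a),np.sin(a)))
s,im=snap("wrist","w4");pickle.dump(s,open("w4.pkl","wb"))
cv2.imwrite("pics/w4b.png",cv2.resize(im[40:260,220:420],(0,0),fx=2.7,fy=2.7,interpolation=cv2.INTER_CUBIC))
E
```

```text
t 9.15 p [ 0.4405 -0.1182  0.1468] x [-0.065  0.998  0.002] y [ 0.998  0.065 -0.003] z [-0.003  0.002 -1.   ] op 0.746 ff 0.0 F [0.  0.6 0.6]
shift [0.0003 0.0056 0.1318]
turn x->dir 0.0 or -180.0
```

View pics/w4b.png

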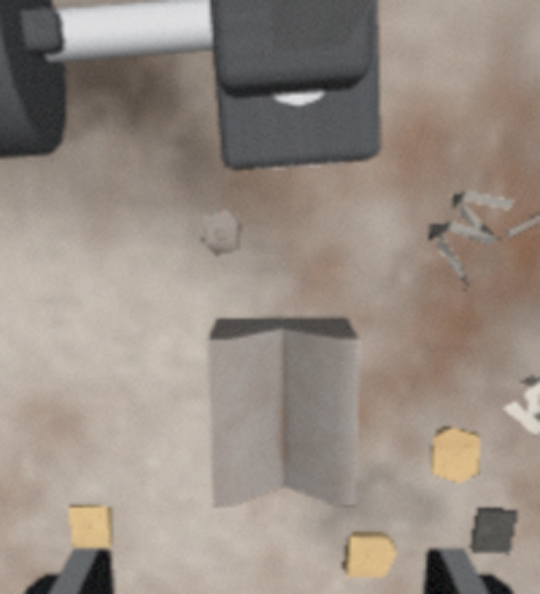

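Vee A's top corners are at (210,338), (357,337), (355,503) and (214,506) in the crop. The gauge base's near corners are at (228,167) and (379,155).

```bash
python3 - <<'E'
from h import *
import pickle
s=pickle.load(open("w4.pkl","rb"))
g=lambda x,y,z:ray("wrist",(220+x/2.7,40+y/2.7),z,s)
def ang(a,b): d=(a-b)[:2]; return np.degrees(np.arctan2(d[1],d[0])).round(1)
c=[g(*p,.04) for p in [(210,338),(357,337),(355,503),(214,506)]]
m=np.mean(c,0);print(m,ang(c[0],c[3]),ang(c[1],c[2]),[np.linalg.norm(c[i]-c[i-1]).round(4) for i in range(4)])
move(pose(),(m[0],m[1],.015))
b=g(228,167,.034),g(379,155,.034);print(b,ang(b[1],b[0]),np.linalg.norm(b[1]-b[0]))
E
```

```text
[ 0.4458717  -0.11698457  0.04      ] 93.7 95.1 [np.float64(0.0601), np.float64(0.0482), np.float64(0.0592), np.float64(0.0497)]
t 9.20 p [ 0.4421 -0.1191  0.149 ] x [-0.065  0.998 -0.001] y [0.998 0.065 0.002] z [ 0.002 -0.001 -1.   ] op 0.752 ff 0.0 F [ 0.6 -0.6  0.8]
shift [0.002  0.0036 0.134 ]
(array([ 0.4225788 , -0.03555905,  0.034     ]), array([ 0.4694098 , -0.02899029,  0.034     ])) 8.0 0.047289447941496386
```

>>> send_rows:
  squeeze: 70
  steps:
    - [0.001,0.0045,0.04,-0.7,0.5]
    - [0.001,0.0045,0.08,-0.7,0.5]
    - [0.001,0.0045,0.11,-0.7,0.5]
    - [0.001,0.0045,0.125,-0.7,0.5]
    - [0.001,0.0045,0.132,-0.7,0.5]
    - [0.001,0.0045,0.132,-0.7,0.5]
    - [0.001,0.0045,0.132,-0.7,-1]
    - [0.001,0.0045,0.132,-0.7,-1]
    - [0.001,0.0045,0.132,-0.7,-1]
    - [0.001,0.0045,0.132,-0.7,-1]
    - [0.001,0.0045,0.132,-0.7,-1]
    - [0.001,0.0045,0.132,-0.7,-1]

```text
time: 10.4
eef_pos: [0.4471, -0.1189, 0.0178]
tcp_rot: [0.679, 0.734, 0.0, 0.002]
contact_force: [-1.6, 0.7, 6.2]
opening: 0.576
finger_force: 76.0
```

```bash
python3 - <<'E'
from h import *
s=pose();move(s,(.4459,-.117,.3));t=THICK;move(s,(t[0],t[1],.3),ey[:2])
E
```

```text
t 10.40 p [ 0.4471 -0.1189  0.0178] x [-0.077  0.997 -0.002] y [0.997 0.077 0.003] z [ 0.003 -0.002 -1.   ] op 0.576 ff 76.0 F [-1.6  0.7  6.2]
shift [ 0.0013 -0.0003 -0.2822]
shift [ 0.3078  0.0079 -0.2828]
turn x->dir -0.8 or 179.2
```

>>> send_rows:
  steps:
    - [0,0,-0.02,0,-1]
    - [0,0,-0.05,0,-1]
    - [0,0,-0.1,0,-1]
    - [0,0,-0.15,0,-1]
    - [0,0,-0.2,0,-1]
    - [0,0,-0.25,0,-1]
    - [0,0,-0.28,0,-1]
    - [0.04,0.001,-0.28,0,-1]
    - [0.08,0.002,-0.28,0,-1]
    - [0.12,0.003,-0.28,-0.8,-1]
    - [0.16,0.004,-0.28,-0.8,-1]
    - [0.2,0.005,-0.28,-0.8,-1]

```text
time: 11.6
eef_pos: [0.4337, 0.0836, 0.2942]
tcp_rot: [0.674, 0.738, -0.0, -0.001]
contact_force: [0.7, -0.6, -6.3]
opening: 0.569
finger_force: 75.7
```

>>> send_rows:
  steps:
    - [0.04,0,0,0,-1]
    - [0.08,0,0,0,-1]
    - [0.12,0,0,0,-1]
    - [0.16,0,0,0,-1]
    - [0.2,0,0.02,0,-1]
    - [0.22,0,0.06,0,-1]
    - [0.22,0,0.11,0,-1]
    - [0.22,0,0.15,0,-1]
    - [0.22,0,0.18,0,-1]
    - [0.22,0,0.2,0,-1]
    - [0.22,0,0.2,0,-1]
    - [0.22,0,0.2,0,-1]

```text
time: 12.8
eef_pos: [0.4147, 0.3008, 0.0952]
tcp_rot: [0.674, 0.738, -0.0, -0.0]
contact_force: [0.8, -0.4, -5.5]
opening: 0.573
finger_force: 75.4
```

```bash
python3 - <<'E'
from h import *
s=pose();t=THIN-.0015*ey;move(s,(t[0],t[1],.066),ey[:2])
s,im=snap("wrist","w5");import pickle;pickle.dump(s,open("w5.pkl","wb"))
cv2.imwrite("pics/w5b.png",cv2.resize(im[100:340,220:420],(0,0),fx=2.5,fy=2.5,interpolation=cv2.INTER_CUBIC))
E
```

```text
t 12.80 p [0.4147 0.3008 0.0952] x [-0.09   0.996 -0.   ] y [ 0.996  0.09  -0.001] z [-0.001 -0.    -1.   ] op 0.573 ff 75.4 F [ 0.8 -0.4 -5.5]
shift [0.004  0.0055 0.0292]
turn x->dir -0.0 or 180.0
```

View pics/w5b.png

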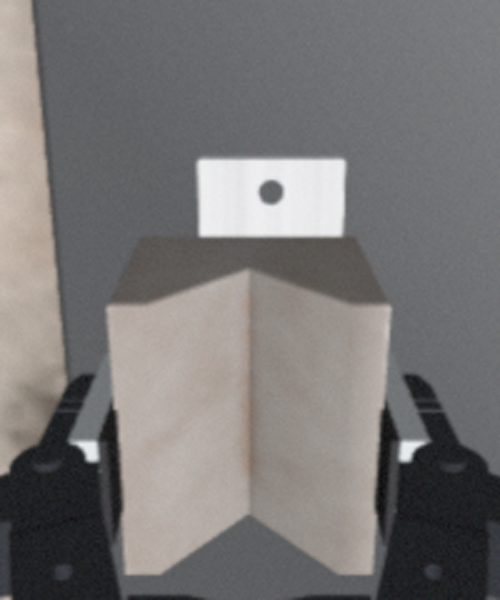

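The block is held straight. In the crop its top corners are at (107,305), (391,304), (374,574) and (126,574), and its front bottom edge at (140–357,237). The packing's far edge is at (197–345,158).

```bash
python3 - <<'E'
from h import *
import pickle
s=pickle.load(open("w5.pkl","rb"));Rm=R.from_quat(s["tcp_rot"]).as_matrix()
g=lambda x,y,z:ray("wrist",(220+x/2.5,100+y/2.5),z,s)
c=[g(*p,.1174) for p in [(107,305),(391,304),(374,574),(126,574)]]
m=np.mean(c,0);print([np.linalg.norm(c[i]-c[i-1]).round(4) for i in range(4)],(Rm.T@(m-s["eef_pos"])).round(4))
m2=(g(140,237,.0774)+g(357,237,.0774))/2;print("bottom edge mid",(Rm.T@(m2-s["eef_pos"])).round(4))
p=(g(197,158,.048)+g(345,158,.048))/2-.038*ey;print("pack",p,THIN)
E
```

```text
[np.float64(0.0593), np.float64(0.0501), np.float64(0.0594), np.float64(0.0504)] [ 0.0016  0.0004 -0.0222]
bottom edge mid [0.0311 0.0003 0.0178]
pack [0.42043947 0.3071646  0.048     ] [0.41974322 0.30676326 0.04      ]
```

>>> send_rows:
  steps:
    - [0.0043,0.0054,0.01,0,-1]
    - [0.0043,0.0054,0.018,0,-1]
    - [0.0043,0.0054,0.022,0,-1]
    - [0.0043,0.0054,0.022,0,-1]
    - [0.0043,0.0054,0.022,0,-1]

```text
time: 13.35
eef_pos: [0.4202, 0.3058, 0.0737]
tcp_rot: [0.674, 0.738, 0.0, 0.0]
contact_force: [0.8, -0.1, -6.3]
opening: 0.576
finger_force: 75.5
```

```bash
python3 - <<'E'
from h import *
s=pose();t=np.array([.4201,.307,0])-.0014*ey-.0004*ex;move(s,(t[0],t[1],.066),ey[:2])
E
```

```text
t 13.35 p [0.4202 0.3058 0.0737] x [-0.091  0.996  0.   ] y [0.996 0.091 0.   ] z [ 0.  0. -1.] op 0.576 ff 75.5 F [ 0.8 -0.1 -6.3]
shift [-0.0002 -0.0004  0.0077]
turn x->dir -0.0 or 180.0
```

>>> send_rows:
  steps:
    - [-0.0002,-0.0004,0.004,0,-1]
    - [-0.0002,-0.0004,0.0065,0,-1]
    - [-0.0002,-0.0004,0.0075,0,-1]
    - [-0.0002,-0.0004,0.008,0,-1]
    - [-0.0002,-0.0004,0.008,0,-1]

```text
time: 13.85
eef_pos: [0.4197, 0.3055, 0.0658]
tcp_rot: [0.674, 0.738, -0.0, -0.0]
contact_force: [-3.6, -1.4, -0.6]
opening: 0.569
finger_force: 76.5
```

>>> send_rows:
  steps:
    - [0,0,0,0,0.3]
    - [0,0,0,0,0.3]
    - [0,0,0,0,0.3]
    - [0,0,-0.03,0,0.4]
    - [0,0,-0.08,0,0.4]
    - [0,0,-0.13,0,0.4]
    - [0,0,-0.18,0,0.4]
    - [0,0,-0.23,0,0.4]
    - [-0.05,0.01,-0.23,0,0.4]
    - [-0.1,0.02,-0.23,0,0.4]
    - [-0.15,0.025,-0.23,0,0.4]
    - [-0.2,0.025,-0.23,0,0.4]

```text
time: 15.05
eef_pos: [0.4633, 0.1092, 0.2963]
tcp_rot: [0.674, 0.739, 0.001, 0.001]
contact_force: [0.5, -0.1, 0.1]
opening: 0.697
finger_force: 0.0
```

>>> send_rows:
  steps:
    - [-0.05,0,0,0,0.4]
    - [-0.1,0,0,0,0.4]
    - [-0.15,-0.005,0,0,0.4]
    - [-0.2,-0.015,0,0,0.4]
    - [-0.25,-0.025,0,0,0.4]
    - [-0.3,-0.035,0,0,0.4]
    - [-0.35,-0.04,0,0,0.4]
    - [-0.4,-0.045,0,0.5,0.4]
    - [-0.439,-0.05,0,0.5,0.4]
    - [-0.439,-0.052,0.05,0.5,0.4]
    - [-0.439,-0.052,0.1,0.5,0.4]
    - [-0.439,-0.052,0.15,0.5,0.4]

```text
time: 16.25
eef_pos: [0.4509, -0.3323, 0.1447]
tcp_rot: [0.678, 0.735, -0.0, 0.002]
contact_force: [0.7, -0.1, -0.1]
opening: 0.7
finger_force: 0.0
```

```bash
python3 - <<'E'
from h import *
import pickle
s=pose();s,im=snap("wrist","w6");pickle.dump(s,open("w6.pkl","wb"))
print(proj("wrist",np.array([.4506,-.3337,.04]),s))
cv2.imwrite("pics/w6b.png",cv2.resize(im[100:260,220:420],(0,0),fx=3,fy=3,interpolation=cv2.INTER_CUBIC))
E
```

```text
t 16.25 p [ 0.4509 -0.3323  0.1447] x [-0.081  0.997 -0.003] y [0.997 0.081 0.002] z [ 0.002 -0.002 -1.   ] op 0.700 ff 0.0 F [ 0.7 -0.1 -0.1]
[318.33974905 199.52892283]
```

View pics/w6b.png

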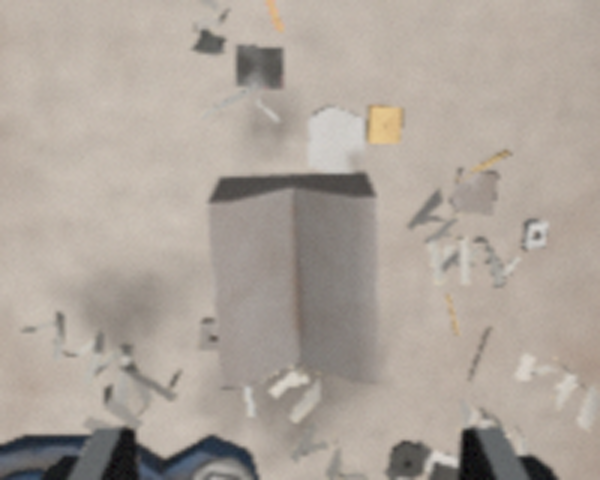

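Vee B's top corners are at (209,202), (375,195), (378,382) and (222,388) in the crop. Vise parts reach to about (215,437).

```bash
python3 - <<'E'
from h import *
import pickle
s=pickle.load(open("w6.pkl","rb"))
g=lambda x,y,z:ray("wrist",(220+x/3,100+y/3),z,s)
def ang(a,b): d=(a-b)[:2]; return np.degrees(np.arctan2(d[1],d[0])).round(1)
c=[g(*p,.04) for p in [(209,202),(375,195),(378,382),(222,388)]]
m=np.mean(c,0);print(m,ang(c[0],c[3]),ang(c[1],c[2]),ang(c[1],c[0]),ang(c[2],c[3]),ang(g(295,187,.023),g(300,372,.023)),[np.linalg.norm(c[i]-c[i-1]).round(4) for i in range(4)])
print("vise",g(215,437,0),g(215,437,.06),g(100,435,0))
a=np.radians(95.2);move(pose(),(m[0],m[1],.015),(np.cos(a),np.sin(a)))
E
```

```text
[ 0.4508313  -0.33259561  0.04      ] 96.6 97.2 7.0 6.9 96.1 [np.float64(0.0597), np.float64(0.0486), np.float64(0.0598), np.float64(0.0492)]
vise [ 0.42601588 -0.40439727  0.        ] [ 0.42992184 -0.37181003  0.06      ] [ 0.38294332 -0.40694437  0.        ]
t 16.30 p [ 0.4464 -0.3275  0.1343] x [-0.081  0.997  0.011] y [ 0.997  0.081 -0.009] z [-0.01   0.011 -1.   ] op 0.701 ff 0.0 F [-2.4  2.8 -5.2]
shift [-0.0068  0.0051  0.1192]
turn x->dir -0.6 or 179.4
```

>>> send_rows:
  steps:
    - [0,0,0,-1.5,0.4]
    - [0,0,0,-1.5,0.4]
    - [0,0,0,-1.5,0.4]

```text
time: 16.6
eef_pos: [0.4526, -0.3329, 0.1497]
tcp_rot: [0.668, 0.744, -0.0, 0.004]
contact_force: [-0.1, 0.9, 0.2]
opening: 0.697
finger_force: 0.0
```

```bash
python3 - <<'E'
from h import *
for p in [(489,268),(483,285),(478,300)]:
    print([ray("top",(p[0]/1.25,p[1]/1.25),z).round(3) for z in (.05,.13)])
a=np.radians(96.6);move(pose(),(.4508,-.3326,.015),(np.cos(a),np.sin(a)))
E
```

```text
[array([ 0.468, -0.435,  0.05 ]), array([ 0.457, -0.419,  0.13 ])]
[array([ 0.422, -0.419,  0.05 ]), array([ 0.413, -0.404,  0.13 ])]
[array([ 0.381, -0.406,  0.05 ]), array([ 0.375, -0.391,  0.13 ])]
t 16.60 p [ 0.4526 -0.3329  0.1497] x [-0.108  0.994 -0.006] y [0.994 0.108 0.005] z [ 0.005 -0.005 -1.   ] op 0.697 ff 0.0 F [-0.1  0.9  0.2]
shift [ 0.0013 -0.0024  0.1347]
turn x->dir -0.4 or 179.6
```

>>> send_rows:
  squeeze: 70
  steps:
    - [0.001,-0.002,0.04,0,0.4]
    - [0.001,-0.002,0.08,0,0.4]
    - [0.001,-0.002,0.11,0,0.4]
    - [0.001,-0.002,0.125,0,0.4]
    - [0.001,-0.002,0.132,0,0.4]
    - [0.001,-0.002,0.132,0,0.4]
    - [0.001,-0.002,0.132,0,-1]
    - [0.001,-0.002,0.132,0,-1]
    - [0.001,-0.002,0.132,0,-1]
    - [0.001,-0.002,0.132,0,-1]
    - [0.001,-0.002,0.132,0,-1]
    - [0.001,-0.002,0.132,0,-1]

```text
time: 17.8
eef_pos: [0.4501, -0.3317, 0.0158]
tcp_rot: [0.668, 0.744, -0.0, 0.002]
contact_force: [1.5, 0.7, 6.7]
opening: 0.574
finger_force: 74.8
```

```bash
python3 - <<'E'
from h import *
s=pose();move(s,(.4508,-.3326,.3));t=THICK;move(s,(t[0],t[1],.3),ey[:2])
E
```

```text
t 17.80 p [ 0.4501 -0.3317  0.0158] x [-0.108  0.994 -0.004] y [0.994 0.108 0.003] z [ 0.003 -0.003 -1.   ] op 0.574 ff 74.8 F [1.5 0.7 6.7]
shift [-0.002   0.0015 -0.2842]
shift [ 0.519   0.0375 -0.286 ]
turn x->dir 1.0 or -179.0
```

>>> send_rows:
  steps:
    - [0,0,-0.02,0,-1]
    - [0,0,-0.06,0,-1]
    - [0,0,-0.11,0,-1]
    - [0,0,-0.16,0,-1]
    - [0,0,-0.21,0,-1]
    - [0,0,-0.26,0,-1]
    - [0.02,0.005,-0.28,0,-1]
    - [0.06,0.012,-0.28,0,-1]
    - [0.1,0.02,-0.28,0,-1]
    - [0.14,0.025,-0.28,1,-1]
    - [0.18,0.028,-0.28,1,-1]
    - [0.22,0.03,-0.28,1,-1]

```text
time: 19.0
eef_pos: [0.4528, -0.1062, 0.2905]
tcp_rot: [0.674, 0.738, -0.001, -0.002]
contact_force: [0.8, 0.6, -7.1]
opening: 0.572
finger_force: 75.3
```

>>> send_rows:
  steps:
    - [0.04,0,0,0,-1]
    - [0.08,0.001,0,0,-1]
    - [0.12,0.002,0,0,-1]
    - [0.16,0.003,0,0,-1]
    - [0.2,0.004,0,0,-1]
    - [0.24,0.005,0,0,-1]
    - [0.28,0.006,0,0,-1]
    - [0.298,0.006,0.05,0,-1]
    - [0.298,0.006,0.1,0,-1]
    - [0.298,0.006,0.15,0,-1]
    - [0.298,0.006,0.19,0,-1]
    - [0.298,0.006,0.19,0,-1]

```text
time: 20.2
eef_pos: [0.425, 0.1872, 0.0941]
tcp_rot: [0.674, 0.738, -0.009, -0.006]
contact_force: [-2.1, -0.7, -7.6]
opening: 0.572
finger_force: 77.1
```

>>> send_rows:
  steps:
    - [0,0,0,0,-1]
    - [0,0,0,0,-1]

```text
time: 20.4
eef_pos: [0.4355, 0.1893, 0.1059]
tcp_rot: [0.674, 0.738, 0.002, 0.001]
contact_force: [0.7, 0.6, -5.5]
opening: 0.575
finger_force: 77.2
```

```bash
python3 - <<'E'
from h import *
s=pose();t=THICK;move(s,(t[0],t[1],.0558),ey[:2])
s,im=snap("wrist","w7");import pickle;pickle.dump(s,open("w7.pkl","wb"))
cv2.imwrite("pics/w7b.png",cv2.resize(im[40:340,190:450],(0,0),fx=2,fy=2,interpolation=cv2.INTER_CUBIC))
E
```

```text
t 20.40 p [0.4355 0.1893 0.1059] x [-0.09   0.996  0.   ] y [0.996 0.09  0.005] z [ 0.005  0.001 -1.   ] op 0.575 ff 77.2 F [ 0.7  0.6 -5.5]
shift [ 0.0004 -0.0053  0.0501]
turn x->dir -0.0 or 180.0
```

View pics/w7b.png

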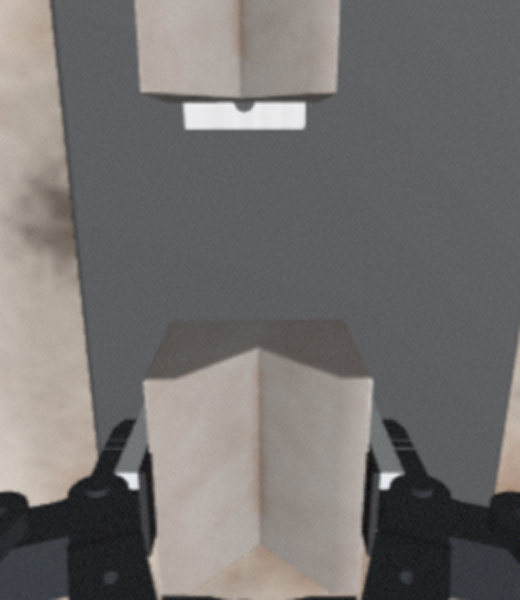

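The held block's top corners are at (144,380), (373,379), (364,596) and (157,596). The placed block's near top edge runs (140–338,93), with the packing edge at (184–305,129), so the block sits squarely.

```bash
python3 - <<'E'
from h import *
import pickle
s=pickle.load(open("w7.pkl","rb"));Rm=R.from_quat(s["tcp_rot"]).as_matrix()
g=lambda x,y,z:ray("wrist",(190+x/2,40+y/2),z,s)
z=s["eef_pos"][2]-.0158
c=[g(*p,z+.04) for p in [(144,380),(373,379),(364,596),(157,596)]]
m=np.mean(c,0);print([np.linalg.norm(c[i]-c[i-1]).round(4) for i in range(4)],"held c",(Rm.T@(m-s["eef_pos"])).round(4))
m2=(g(170,321,z)+g(347,321,z))/2;print("bottom edge mid",(Rm.T@(m2-s["eef_pos"])).round(4))
v=(g(140,93,.088)+g(338,93,.088))/2+.03*ey;p=(g(184,129,.048)+g(305,129,.048))/2+.038*ey
gr=g(239,96,.071);print("thin block",v,"pack",p,"groove",gr+.03*ey,THIN)
d=v-AX;print("plate frame rel AX",d@ex,d@ey)
h=(Rm.T@(m-s["eef_pos"]))
E
```

```text
[np.float64(0.0596), np.float64(0.0501), np.float64(0.06), np.float64(0.0523)] held c [-0.0015  0.0004 -0.0242]
bottom edge mid [0.0283 0.0002 0.0158]
thin block [0.42003962 0.30776701 0.088     ] pack [0.42066865 0.30733067 0.048     ] groove [0.41952272 0.30801543 0.071     ] [0.41974322 0.30676326 0.04      ]
plate frame rel AX 0.0003861507188888825 0.0599727519361703
```

>>> send_rows:
  steps:
    - [0.0022,-0.005,0.02,0,-1]
    - [0.0022,-0.005,0.035,0,-1]
    - [0.0022,-0.005,0.04,0,-1]
    - [0.0022,-0.005,0.04,0,-1]
    - [0.0022,-0.005,0.04,0,-1]
    - [0.0022,-0.005,0.04,0,-1]

```text
time: 21.05
eef_pos: [0.4297, 0.191, 0.0649]
tcp_rot: [0.674, 0.738, 0.001, 0.001]
contact_force: [0.7, -0.2, -7.2]
opening: 0.573
finger_force: 77.2
```

```bash
python3 - <<'E'
from h import *
s=pose();t=THICK+.002*ey-.0003*ex;move(s,(t[0],t[1],.0558),ey[:2])
E
```

```text
t 21.05 p [0.4297 0.191  0.0649] x [-0.091  0.996  0.   ] y [0.996 0.091 0.003] z [ 0.003  0.001 -1.   ] op 0.573 ff 77.2 F [ 0.7 -0.2 -7.2]
shift [0.0002 0.0002 0.0091]
turn x->dir -0.0 or 180.0
```

>>> send_rows:
  steps:
    - [0,0,0.005,0,-1]
    - [0,0,0.0075,0,-1]
    - [0,0,0.0085,0,-1]
    - [0,0,0.0092,0,-1]
    - [0,0,0.0095,0,-1]
    - [0,0,0.0095,0,-1]

```text
time: 21.65
eef_pos: [0.4287, 0.1908, 0.0558]
tcp_rot: [0.674, 0.738, -0.001, -0.0]
contact_force: [-7.1, -1.2, 9.0]
opening: 0.573
finger_force: 79.6
```

>>> send_rows:
  steps:
    - [0,0,-0.0007,0,-1]
    - [0,0,-0.0007,0,0.3]
    - [0,0,-0.0007,0,0.3]
    - [0,0,-0.0007,0,0.3]
    - [0,0,-0.03,0,0.3]
    - [0,0,-0.08,0,0.3]
    - [0,0,-0.13,0,0.3]
    - [0,0,-0.18,0,0.3]
    - [0,0,-0.21,0,0.3]
    - [0,0,-0.21,0,0.3]

```text
time: 22.65
eef_pos: [0.4315, 0.1914, 0.2706]
tcp_rot: [0.674, 0.738, 0.005, 0.004]
contact_force: [0.7, 0.6, 0.3]
opening: 0.65
finger_force: 0.0
```

```bash
python3 - <<'E'
from h import *
import pickle
s=pickle.load(open("w1.pkl","rb"))
g=lambda x,y,z:ray("wrist",(x/1.25,y/1.25),z,s)
def ang(a,b): d=(a-b)[:2]; return np.degrees(np.arctan2(d[1],d[0])).round(1)
c=[g(*p,.05) for p in [(577,129),(624,127),(622,182),(577,180)]]
print(np.round(c,4),np.mean(c,0))
a,b=g(600,8,.05),g(601,258,.05);print(a,b,ang(a,b))
m=(.637,-.153,.2);t=np.radians(100.5)
s=pose();move(s,m,(np.cos(t),np.sin(t)))
E
```

```text
[[ 0.6111 -0.1291  0.05  ]
 [ 0.6542 -0.1274  0.05  ]
 [ 0.6626 -0.1777  0.05  ]
 [ 0.6186 -0.1758  0.05  ]] [ 0.63662139 -0.15248504  0.05      ]
[ 0.61482347 -0.03332363  0.05      ] [ 0.65660356 -0.25597568  0.05      ] 100.6
t 22.65 p [0.4315 0.1914 0.2706] x [-0.091  0.996  0.002] y [0.996 0.091 0.013] z [ 0.013  0.003 -1.   ] op 0.650 ff 0.0 F [0.7 0.6 0.3]
shift [-0.3617  0.1725  0.0723]
turn x->dir -5.3 or 174.7
```

>>> send_rows:
  steps:
    - [-0.04,0.02,0,0,0.3]
    - [-0.08,0.04,0,0,0.3]
    - [-0.12,0.06,0,0,0.3]
    - [-0.16,0.08,0,-2,0.3]
    - [-0.2,0.1,0,-4,0.3]
    - [-0.24,0.12,0,-5.3,0.3]
    - [-0.28,0.14,0,-5.3,0.3]
    - [-0.32,0.16,0.02,-5.3,0.3]
    - [-0.35,0.1725,0.05,-5.3,0.3]
    - [-0.3617,0.1725,0.072,-5.3,0.3]
    - [-0.3617,0.1725,0.072,-5.3,0.3]
    - [-0.3617,0.1725,0.072,-5.3,0.3]

```text
time: 23.85
eef_pos: [0.6324, -0.1535, 0.1906]
tcp_rot: [0.64, 0.769, -0.0, -0.001]
contact_force: [0.4, -0.1, 1.1]
opening: 0.655
finger_force: 0.0
```

>>> send_rows:
  steps:
    - [0,0,0,0,0.3]
    - [0,0,0,0,0.3]
    - [0,0,0,0,0.3]

```text
time: 24.15
eef_pos: [0.6335, -0.1532, 0.1937]
tcp_rot: [0.639, 0.769, 0.0, 0.001]
contact_force: [-0.1, -0.0, -0.5]
opening: 0.645
finger_force: 0.0
```

```bash
python3 - <<'E'
from h import *
import pickle
s=pose();s,im=snap("wrist","w8");pickle.dump(s,open("w8.pkl","wb"))
cv2.imwrite("pics/w8b.png",cv2.resize(im[60:340,180:460],(0,0),fx=2.1,fy=2.1,interpolation=cv2.INTER_CUBIC))
E
```

```text
t 24.15 p [ 0.6335 -0.1532  0.1937] x [-0.183  0.983 -0.001] y [0.983 0.183 0.002] z [ 0.003 -0.001 -1.   ] op 0.645 ff 0.0 F [-0.1 -0.  -0.5]
```

View pics/w8b.png

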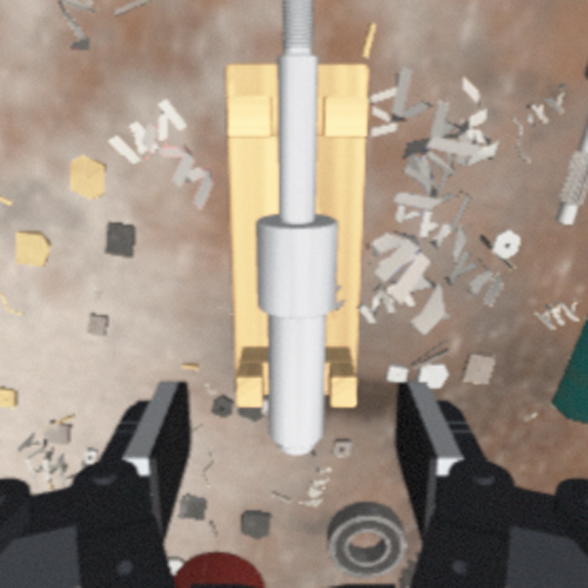

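The shaft lines up with the tool, its axis at about x=297 in the crop. The wide part's side corners are at (258,225), (337,223), (334,307) and (259,307).

```bash
python3 - <<'E'
from h import *
import pickle
s=pickle.load(open("w8.pkl","rb"))
g=lambda x,y,z:ray("wrist",(180+x/2.1,60+y/2.1),z,s)
def ang(a,b): d=(a-b)[:2]; return np.degrees(np.arctan2(d[1],d[0])).round(1)
c=[g(*p,.05) for p in [(258,225),(337,223),(334,307),(259,307)]]
m=np.mean(c,0);print(m,[np.linalg.norm(c[i]-c[i-1]).round(4) for i in range(4)])
e=g(297,448,.05);t=g(298,55,.05);x=np.array([-.183,.983,0]);print("from stub",e+.104*x,"thread start",t-.096*x,ang(t,e))
s=pose();move(s,(m[0],m[1],.042))
E
```

```text
[ 0.63639342 -0.15318917  0.05      ] [np.float64(0.0425), np.float64(0.0384), np.float64(0.0435), np.float64(0.0382)]
from stub [ 0.63673054 -0.15380829  0.05      ] thread start [ 0.63628702 -0.15121886  0.05      ] 100.5
t 24.20 p [ 0.6334 -0.1533  0.1934] x [-0.183  0.983 -0.001] y [0.983 0.183 0.002] z [ 0.002 -0.001 -1.   ] op 0.652 ff 0.0 F [-0.2 -0.2  0.1]
shift [-0.0002  0.0027  0.1514]
```

>>> send_rows:
  squeeze: 80
  steps:
    - [-0.0082,0.0028,0.04,0,0.3]
    - [-0.0082,0.0028,0.08,0,0.3]
    - [-0.0082,0.0028,0.11,0,0.3]
    - [-0.0082,0.0028,0.135,0,0.3]
    - [-0.0082,0.0028,0.148,0,0.3]
    - [-0.0082,0.0028,0.153,0,0.3]
    - [-0.0082,0.0028,0.153,0,0.3]

```text
time: 24.9
eef_pos: [0.6375, -0.1614, 0.0392]
tcp_rot: [0.639, 0.769, 0.0, 0.0]
contact_force: [-0.6, -0.3, 0.3]
opening: 0.652
finger_force: 0.0
```

>>> send_rows:
  steps:
    - [0,0,0,0,-1]
    - [0,0,0,0,-1]
    - [0,0,0,0,-1]
    - [0,0,0,0,-1]
    - [0,0,0,0,-1]
    - [0,0,0,0,-1]

```text
time: 25.5
eef_pos: [0.6387, -0.1619, 0.0413]
tcp_rot: [0.639, 0.769, 0.001, 0.002]
contact_force: [-1.4, 0.9, 5.7]
opening: 0.442
finger_force: 80.7
```

```bash
python3 - <<'E'
from h import *
s=pose();move(s,(.6364,-.1532,.05))
E
```

```text
t 25.50 p [ 0.6387 -0.1619  0.0413] x [-0.182  0.983 -0.002] y [0.983 0.182 0.003] z [ 0.004 -0.001 -1.   ] op 0.442 ff 80.7 F [-1.4  0.9  5.7]
shift [ 0.0089 -0.0006 -0.0087]
```

>>> send_rows:
  steps:
    - [0,0,-0.01,0,-1]
    - [0,0,-0.03,0,-1]
    - [0,0,-0.06,0,-1]
    - [0,0,-0.1,0,-1]
    - [0,0,-0.14,0,-1]
    - [0,0,-0.18,0,-1]
    - [0,0,-0.22,0,-1]
    - [0.01,-0.003,-0.24,0,-1]
    - [0.04,-0.012,-0.24,0,-1]
    - [0.08,-0.025,-0.24,1,-1]
    - [0.12,-0.038,-0.24,2,-1]
    - [0.16,-0.05,-0.24,3,-1]

```text
time: 26.7
eef_pos: [0.5559, -0.0117, 0.2753]
tcp_rot: [0.66, 0.751, -0.002, -0.003]
contact_force: [-0.2, 0.4, -8.6]
opening: 0.448
finger_force: 81.8
```

```bash
python3 - <<'E'
from h import *
s=pose();t=np.array([.425,.2484,0])-.0085*ey;move(s,(t[0],t[1],.105),ey[:2])
E
```

```text
t 26.70 p [ 0.5559 -0.0117  0.2753] x [-0.129  0.992  0.002] y [ 0.992  0.129 -0.006] z [-0.007  0.002 -1.   ] op 0.448 ff 81.8 F [-0.2  0.4 -8.6]
shift [ 0.2659 -0.0955  0.1715]
turn x->dir 2.2 or -177.8
```

>>> send_rows:
  steps:
    - [0.04,-0.015,0,1,-1]
    - [0.08,-0.03,0,2.2,-1]
    - [0.12,-0.045,0,2.2,-1]
    - [0.16,-0.06,0,2.2,-1]
    - [0.2,-0.072,0,2.2,-1]
    - [0.235,-0.085,0.02,2.2,-1]
    - [0.26,-0.094,0.05,2.2,-1]
    - [0.265,-0.0955,0.09,2.2,-1]
    - [0.265,-0.0955,0.12,2.2,-1]
    - [0.265,-0.0955,0.14,2.2,-1]
    - [0.265,-0.0955,0.14,2.2,-1]
    - [0.265,-0.0955,0.14,2.2,-1]

```text
time: 27.9
eef_pos: [0.4284, 0.2366, 0.1376]
tcp_rot: [0.674, 0.739, -0.002, -0.001]
contact_force: [-0.3, -0.5, -8.0]
opening: 0.443
finger_force: 82.3
```

>>> send_rows:
  steps:
    - [0,0,0,0,-1]
    - [0,0,0,0,-1]

```text
time: 28.1
eef_pos: [0.4308, 0.2373, 0.1406]
tcp_rot: [0.674, 0.739, 0.001, 0.001]
contact_force: [0.2, 0.1, -8.2]
opening: 0.445
finger_force: 82.3
```

```bash
python3 - <<'E'
from h import *
import pickle
s=pose();t=np.array([.425,.2484,0])-.0085*ey;move(s,(t[0],t[1],.0753),ey[:2])
s,im=snap("wrist","w9");pickle.dump(s,open("w9.pkl","wb"))
cv2.imwrite("pics/w9b.png",cv2.resize(im[20:340,180:460],(0,0),fx=1.85,fy=1.85,interpolation=cv2.INTER_CUBIC))
E
```

```text
t 28.10 p [0.4308 0.2373 0.1406] x [-0.092  0.996  0.001] y [0.996 0.092 0.003] z [ 0.003  0.001 -1.   ] op 0.445 ff 82.3 F [ 0.2  0.1 -8.2]
shift [ 0.0031 -0.0049  0.0653]
turn x->dir 0.1 or -179.9
```

View pics/w9b.png

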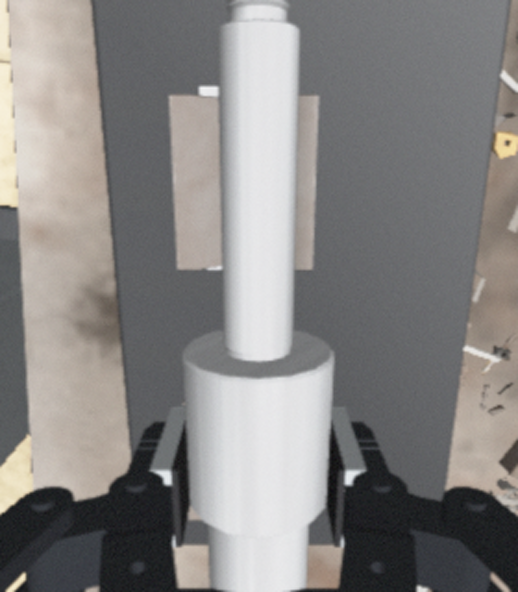

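The shaft is held straight over the blocks. In the crop the thin seat spans x 220–299 at y=24, the wide part's front corners are at (183,358) and (334,355), and the thin vee block is at (169–319, 96–270).

```bash
python3 - <<'E'
from h import *
import pickle
s=pickle.load(open("w9.pkl","rb"));Rm=R.from_quat(s["tcp_rot"]).as_matrix()
g=lambda x,y,z:ray("wrist",(180+x/1.85,20+y/1.85),z,s)
T=lambda p:(Rm.T@(p-s["eef_pos"])).round(4)
z=s["eef_pos"][2]+.0087
print("wide front",T(g(183,358,z)),T(g(334,356,z)),"seat end",T(g(220,24,z)),T(g(299,24,z)))
print("seat root",T(g(228,355,z)),T(g(292,355,z)))
v=[g(*p,.088) for p in [(169,96),(319,96),(313,270),(177,270)]];m=np.mean(v,0);print("thin blk",m,[np.linalg.norm(v[i]-v[i-1]).round(4) for i in range(4)],THIN)
E
```

```text
wide front [ 0.0299 -0.0196 -0.0087] [ 0.0304  0.0203 -0.0086] seat end [ 0.1077 -0.008  -0.0087] [ 0.1077  0.0092 -0.0086]
seat root [ 0.0308 -0.0077 -0.0087] [ 0.0307  0.0092 -0.0086]
thin blk [0.42006937 0.30707363 0.088     ] [np.float64(0.0592), np.float64(0.0503), np.float64(0.0593), np.float64(0.0505)] [0.41974322 0.30676326 0.04      ]
```

>>> send_rows:
  steps:
    - [0.003,-0.0054,0.02,0,-1]
    - [0.003,-0.0054,0.035,0,-1]
    - [0.003,-0.0054,0.047,0,-1]
    - [0.003,-0.0054,0.052,0,-1]
    - [0.003,-0.0054,0.052,0,-1]
    - [0.003,-0.0054,0.052,0,-1]

```text
time: 28.75
eef_pos: [0.4248, 0.2397, 0.0877]
tcp_rot: [0.674, 0.739, 0.001, 0.0]
contact_force: [-0.2, -0.9, -7.7]
opening: 0.444
finger_force: 82.7
```

```bash
python3 - <<'E'
from h import *
s=pose();t=np.array([.425,.2483,0])-.0085*ey-.0005*ex;move(s,(t[0],t[1],.0753),ey[:2])
E
```

```text
t 28.75 p [0.4248 0.2397 0.0877] x [-0.092  0.996  0.   ] y [0.996 0.092 0.002] z [ 0.001  0.    -1.   ] op 0.444 ff 82.7 F [-0.2 -0.9 -7.7]
shift [-0.      0.0005  0.0124]
turn x->dir 0.1 or -179.9
```

>>> send_rows:
  steps:
    - [0,0.0004,0.004,0.1,-1]
    - [0,0.0004,0.008,0.1,-1]
    - [0,0.0004,0.01,0.1,-1]
    - [0,0.0004,0.011,0.1,-1]
    - [0,0.0004,0.012,0.1,-1]
    - [0,0.0004,0.012,0.1,-1]

```text
time: 29.35
eef_pos: [0.4245, 0.2397, 0.0757]
tcp_rot: [0.675, 0.738, -0.0, -0.0]
contact_force: [-4.0, -2.6, -0.4]
opening: 0.443
finger_force: 83.6
```

>>> send_rows:
  squeeze: 30
  steps:
    - [0,0,0.0005,0,-1]
    - [0,0,0.0005,0,-1]
    - [0,0,0.0005,0,-1]
    - [0,0,0.0005,0,-1]

```text
time: 29.75
eef_pos: [0.4247, 0.2397, 0.0756]
tcp_rot: [0.675, 0.738, 0.0, -0.0]
contact_force: [-4.4, -1.6, 3.9]
opening: 0.442
finger_force: 84.0
```

>>> send_rows:
  steps:
    - [0,0,0,0,0.2]
    - [0,0,0,0,0.2]
    - [0,0,0,0,0.2]
    - [0,0,0,0,0.2]
    - [0,0,-0.03,0,0.2]
    - [0,0,-0.08,0,0.2]
    - [0,0,-0.13,0,0]
    - [0,0,-0.18,0,-0.3]
    - [0,0,-0.22,0,-0.3]
    - [0,0,-0.22,0,-0.3]

```text
time: 30.75
eef_pos: [0.4276, 0.2407, 0.3027]
tcp_rot: [0.674, 0.739, 0.007, 0.004]
contact_force: [0.8, -0.3, 0.4]
opening: 0.35
finger_force: 0.0
```

```bash
python3 - <<'E'
from h import *
import pickle
s,im=snap("wrist","w10");pickle.dump(s,open("w10.pkl","wb"))
pose()
for k,P in dict(ctr=(0,0),f=(0,.022),b=(0,-.022),se=(0,.096),te=(0,.136)).items():
    q=np.array([.425,.2483,.084])+P[1]*ey; print(k,proj("wrist",q,s).round(1))
q=np.array([.4395,-.006,.16]);move(s,q-[0,0,.011],)
s0=pickle.load(open("w4.pkl","rb"))
E
```

```text
t 30.80 p [0.4262 0.2402 0.2988] x [-0.091  0.996  0.002] y [0.996 0.091 0.009] z [ 0.009  0.003 -1.   ] op 0.350 ff 0.0 F [-0.  -0.1 -0.5]
ctr [315.  165.4]
f [314.9 148.3]
b [315.1 181.9]
se [314.6  85.7]
te [314.4  48.1]
shift [-0.2472 -0.0128  0.1527]
```

>>> send_rows:
  steps:
    - [-0.05,0.01,0,-1,0]
    - [-0.1,0.01,0,-2,0]
    - [-0.15,0.005,0,-3.3,0]
    - [-0.2,0,0,-3.3,0]
    - [-0.235,-0.0066,0,-3.3,0]
    - [-0.2457,-0.0066,0,-3.3,0]
    - [-0.2457,-0.0066,0.02,-3.3,0]
    - [-0.2457,-0.0066,0.04,-3.3,0]
    - [-0.2457,-0.0066,0.04,-3.3,0]
    - [-0.2457,-0.0066,0.04,-3.3,0]

```text
time: 31.8
eef_pos: [0.4397, -0.0051, 0.2535]
tcp_rot: [0.653, 0.758, -0.0, -0.001]
contact_force: [0.4, -0.0, 0.4]
opening: 0.503
finger_force: 0.0
```

```bash
python3 - <<'E'
from h import *
import pickle
s=pose();s,im=snap("wrist","w11");pickle.dump(s,open("w11.pkl","wb"))
q=proj("wrist",np.array([.442,-.005,.183]),s);print(q)
x,y=int(q[0]),int(q[1]);hs=im.max(2)
g=cv2.cvtColor(im,cv2.COLOR_BGR2GRAY)
print(g[y-40:y+50:4,x-48:x+52:4])
# bright low-saturation blob of the column top
sat=im.max(2).astype(int)-im.min(2);m=((g>150)&(sat<25)).astype(np.uint8)
n,l,st,ce=cv2.connectedComponentsWithStats(m[y-60:y+60,x-60:x+60])
for a,c in zip(st,ce):
    if a[4]>60: print(a+[x-60,y-60,0,0,0],(c+[x-60,y-60]).round(1))
move(s,(.442,-.005,.151),(np.cos(np.radians(98.5)),np.sin(np.radians(98.5))))
E
```

```text
t 31.80 p [ 0.4397 -0.0051  0.2535] x [-0.148  0.989  0.001] y [ 0.989  0.148 -0.002] z [-0.002  0.001 -1.   ] op 0.503 ff 0.0 F [ 0.4 -0.   0.4]
[322.09973103 212.32793118]
[[123 113 103 110 111 120 126  84  51  51  35  29  44  30  58  93  90 163
  159 148 152 159 157 145 140]
 [141 129 129 124 115 109 120  81  85  84  81  84  84  82  85  86  91 155
  148 142 144 151 152 141 137]
 [132 142 138 138 132 122 118  85  94  90  93  94  96  94  92  89  93 145
  135 131 135 137 142 146 138]
 [221 222 222 223 222 222 221 121  94  94 106 109 111 110  96  93  92 141
  131 133 131 138 139 143 130]
 [204 207 210 211 211 212 214 118  90  90 103 107 108 114 101  90  92 146
  134 136 134 137 138 136 128]
 [153 155 149 153 148 135 133  85  90  91 109 109 111 112 109 147 152 151
  138 141 136 137 139 132 131]
 [162 169 164 165 162 151 156 129  92  90 109 111 113 105 110 159 166 165
  151 147 145 114 139 139 133]
 [178 178 177 173 167 155 150 143  87  90 111 109 114 109 118 161 171 167
  156 147 140 137 160 158 136]
 [184 181 178 178 173 165 159 156 160 148 211 212 216 211 209 163 166 170
  155 144  8
[... 1073 characters left out ...]
0  25 151 192 192 188 182 176 170 164 148 156 162 144 148 157 160 152
  159 161 157  29  26 103 103]
 [ 33  24 140 193 190 188 185 173 173 163 164 151 154 158 158 164 169 154
  152 179 184  23  25  98 102]
 [ 20  25 139 188 194 190 188 179 171 168 164 163 157 157 156 152 160 162
  168 194 190  22  19  59 102]
 [ 31  26 128 193 193 190 184 175 174 170 173 162 156 153 148 152 153 168
  170 186 192  24  19  25 100]]
[ 262  152  120  120 9349] [328.5 205.4]
[341 152  31  16 204] [356.7 156.6]
[373 152   9  19  97] [378.4 160.6]
[271 181  31   9 261] [286.1 185.1]
[ 262  191   94   81 4128] [301.4 230.5]
[369 227  13  22 176] [376.6 236.8]
shift [-0.0003  0.0025  0.1025]
turn x->dir 0.0 or -180.0
```

The bright column top centres on the predicted pixel (322,212), so the gauge sits at (0.442, -0.005).

>>> send_rows:
  squeeze: 80
  steps:
    - [-0.0003,0.0025,0.03,0,0]
    - [-0.0003,0.0025,0.06,0,0]
    - [-0.0003,0.0025,0.085,0,0]
    - [-0.0003,0.0025,0.1,0,0]
    - [-0.0003,0.0025,0.1025,0,0]
    - [-0.0003,0.0025,0.1025,0,0]
    - [-0.0003,0.0025,0.1025,0,-1]
    - [-0.0003,0.0025,0.1025,0,-1]
    - [-0.0003,0.0025,0.1025,0,-1]
    - [-0.0003,0.0025,0.1025,0,-1]
    - [-0.0003,0.0025,0.1025,0,-1]
    - [-0.0003,0.0025,0.1025,0,-1]

```text
time: 33.05
eef_pos: [0.4431, -0.006, 0.1535]
tcp_rot: [0.653, 0.758, -0.0, 0.001]
contact_force: [-2.9, 0.1, 6.8]
opening: 0.176
finger_force: 78.9
```

>>> send_rows:
  steps:
    - [0,0,0,0,-1]
    - [0,0,0,0,-1]

```text
time: 33.25
eef_pos: [0.443, -0.006, 0.1535]
tcp_rot: [0.653, 0.758, -0.0, 0.001]
contact_force: [-3.5, -1.6, 6.2]
opening: 0.175
finger_force: 78.9
```

>>> send_rows:
  steps:
    - [0,0,-0.01,0,-1]
    - [0,0,-0.035,0,-1]
    - [0,0,-0.065,0,-1]
    - [0,0,-0.095,0,-1]
    - [0,0,-0.125,0,-1]
    - [0,0,-0.15,0,-1]
    - [0.01,0.005,-0.16,0,-1]
    - [0.035,0.02,-0.16,0,-1]
    - [0.065,0.035,-0.16,1,-1]
    - [0.095,0.05,-0.16,2,-1]
    - [0.125,0.065,-0.16,3.3,-1]
    - [0.155,0.08,-0.16,3.3,-1]

```text
time: 34.45
eef_pos: [0.498, 0.1617, 0.3093]
tcp_rot: [0.674, 0.738, -0.001, -0.002]
contact_force: [-0.2, -0.7, -6.5]
opening: 0.177
finger_force: 78.8
```

```bash
python3 - <<'E'
from h import *
s=pose();t=np.array([.4248,.2482,0])+.068*ex;move(s,(t[0],t[1],.1935),ey[:2])
E
```

```text
t 34.45 p [0.498  0.1617 0.3093] x [-0.09   0.996  0.001] y [ 0.996  0.09  -0.004] z [-0.004  0.    -1.   ] op 0.177 ff 78.8 F [-0.2 -0.7 -6.5]
shift [0.0927 0.0033 0.1158]
turn x->dir -0.0 or 180.0
```

>>> send_rows:
  steps:
    - [0.03,0.001,0,0,-1]
    - [0.06,0.002,0,0,-1]
    - [0.085,0.0028,0,0,-1]
    - [0.093,0.003,0.01,0,-1]
    - [0.093,0.003,0.03,0,-1]
    - [0.093,0.003,0.055,0,-1]
    - [0.093,0.003,0.08,0,-1]
    - [0.093,0.003,0.09,0,-1]
    - [0.093,0.003,0.09,0,-1]
    - [0.093,0.003,0.09,0,-1]
    - [0.093,0.003,0.09,0,-1]

```text
time: 35.55
eef_pos: [0.4944, 0.2527, 0.2237]
tcp_rot: [0.674, 0.738, 0.001, 0.001]
contact_force: [0.8, -0.2, -6.2]
opening: 0.175
finger_force: 78.8
```

```bash
python3 - <<'E'
from h import *
s=pose();t=np.array([.4248,.2482,0])+.068*ex;move(s,(t[0],t[1],.1935),ey[:2])
snap("wrist","w12");_,a=snap("scene","s12");_,b=snap("top","t12")
a=cv2.resize(a[195:355,150:350],(0,0),fx=2.9,fy=2.9,interpolation=cv2.INTER_CUBIC)
cv2.imwrite("pics/s12b.png",a)
E
```

```text
t 35.55 p [0.4944 0.2527 0.2237] x [-0.09   0.996  0.001] y [0.996 0.09  0.003] z [ 0.003  0.001 -1.   ] op 0.175 ff 78.8 F [ 0.8 -0.2 -6.2]
shift [ 0.0018 -0.0018  0.0302]
turn x->dir -0.0 or 180.0
```

>>> send_rows:
  steps:
    - [0.0015,-0.0018,0.008,0,-1]
    - [0.0015,-0.0018,0.016,0,-1]
    - [0.0015,-0.0018,0.022,0,-1]
    - [0.0015,-0.0018,0.025,0,-1]
    - [0.0015,-0.0018,0.026,0,-1]
    - [0.0015,-0.0018,0.026,0,-1]
    - [0.0015,-0.0018,0.026,0,-1]

```text
time: 36.4
eef_pos: [0.4916, 0.2537, 0.1961]
tcp_rot: [0.674, 0.738, 0.0, 0.0]
contact_force: [-0.6, 0.2, -6.0]
opening: 0.176
finger_force: 78.9
```

```bash
python3 - <<'E'
from h import *
s=pose();t=np.array([.4248,.2482,0])+.068*ex;move(s,(t[0],t[1],.1935),ey[:2])
E
```

```text
t 36.40 p [0.4916 0.2537 0.1961] x [-0.091  0.996  0.   ] y [0.996 0.091 0.   ] z [ 0.  0. -1.] op 0.176 ff 78.9 F [-0.6  0.2 -6. ]
shift [0.0006 0.001  0.0026]
turn x->dir -0.0 or 180.0
```

>>> send_rows:
  steps:
    - [0,0.0008,0.001,0,-1]
    - [0,0.0008,0.002,0,-1]
    - [0,0.0008,0.0026,0,-1]
    - [0,0.0008,0.003,0,-1]
    - [0,0.0008,0.003,0,-1]
    - [0,0.0008,0.003,0,-1]

```text
time: 37.0
eef_pos: [0.4924, 0.2539, 0.1936]
tcp_rot: [0.674, 0.738, 0.0, 0.0]
contact_force: [-1.5, 0.3, -1.0]
opening: 0.176
finger_force: 79.4
```

>>> send_rows:
  steps:
    - [0,0,0.0005,0,-1]
    - [0,0,0.0005,0,-1]
    - [0,0,0.0003,0,-0.2]
    - [0,0,0.0003,0,-0.2]
    - [0,0,0.0003,0,-0.2]
    - [0,0,0.0003,0,-0.2]
    - [0,0,-0.02,0,-0.2]
    - [0,0,-0.05,0,-0.2]
    - [0,0,-0.09,0,-0.2]
    - [0,0,-0.13,0,-0.2]
    - [0,0,-0.13,0,-0.2]

```text
time: 38.1
eef_pos: [0.495, 0.2546, 0.3309]
tcp_rot: [0.674, 0.738, 0.006, 0.004]
contact_force: [-0.0, 0.0, 0.5]
opening: 0.396
finger_force: 0.0
```

>>> send_rows:
  steps:
    - [-0.05,0.02,-0.02,0,-0.2]
    - [-0.1,0.05,-0.04,0,-0.2]
    - [-0.15,0.08,-0.04,0,-0.2]
    - [-0.2,0.1,-0.04,0,-0.2]
    - [-0.25,0.1,-0.04,0,-0.2]
    - [-0.3,0.1,-0.04,0,-0.2]
    - [-0.3,0.1,-0.04,0,-0.2]
    - [-0.3,0.1,-0.04,0,-0.2]

```text
time: 38.9
eef_pos: [0.6192, -0.0399, 0.3614]
tcp_rot: [0.676, 0.737, -0.001, -0.0]
contact_force: [0.8, 0.2, -0.1]
opening: 0.4
finger_force: 0.0
```

```bash
python3 - <<'E'
from h import *
pose();_,a=snap("scene","s13");_,b=snap("top","t13")
a=cv2.resize(a[200:350,150:320],(0,0),fx=3.6,fy=3.6,interpolation=cv2.INTER_CUBIC)
b=cv2.resize(b[175:255,130:270],(0,0),fx=3.6,fy=3.6,interpolation=cv2.INTER_CUBIC)
H=np.zeros((600,800,3),np.uint8);a=cv2.resize(a,(490,432));b=cv2.resize(b,(310,177));H[:432,:490]=a;H[:177,490:]=b;cv2.imwrite("pics/fin.png",H[:432])
for k,q in dict(foot=AX*[1,1,0]+[0,0,.104],col=GA*[1,1,0]+[0,0,.223]).items(): print(k,proj("scene",q),proj("top",q))
E
```

```text
t 38.90 p [ 0.6192 -0.0399  0.3614] x [-0.085  0.996 -0.001] y [ 0.996  0.085 -0.002] z [-0.001 -0.001 -1.   ] op 0.400 ff 0.0 F [ 0.8  0.2 -0.1]
foot [223.65003056 277.85271424] [180.10301869 219.14050838]
col [202.52791999 233.71581557] [168.50998957 191.21374494]
```

View pics/fin.png

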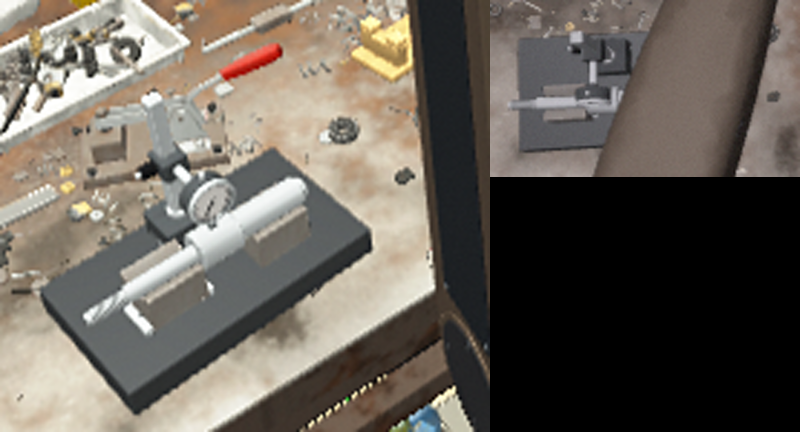

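The final view shows the gauge upright behind the shaft, its dial facing the robot and its foot on the wide part at about (213,224). The shaft lies in both vees, with the packing showing evenly at both ends under the thin seat's block.

```bash
python3 -c "
from plant import ctrl
print(ctrl.sign_off())"
```

```text
the job is handed in; nothing more can be done
None
```

The shaft is set up level in both vees on the plate, with the packing under the thin seat's block and the dial gauge's foot on the crown of the wide part. I handed the job in at about 39 s, and the hand-in returned no verdict.

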